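# Press the hob-top toastie iron shut until its catch snaps

### The job

The toastie iron stands sprung open on the worktop beside the hob. Press its upper handle down onto the lower one until the steel catch at the end of the handles snaps over and holds the iron shut by itself, ready to preheat on the burner. Leave the iron flat on the worktop about where it stands, let go of it, and do not disturb the jam jar, butter, mug or fork.

Things in the scene. Friction and masses are not known exactly. Their poses are not given: they have to be found in the camera images.
- toastie_iron: Lower half of a loose toastie iron (0.92 kg): bright aluminium pan 130 mm square with a pale wooden handle. Origin: centre of the pan's underside, on the worktop; z up, handle along its own -x, hinge at +x. Wooden grip 27 mm wide, x = -88 to -203 mm, top at z = 20 mm; a rubber rest under its end stands on the worktop, so pressing down on the handles does not tip the iron.
- iron_hinge (a point): Point on the hinge axis, 24 mm above the worktop, 75 mm along +x from the iron's origin; the axis runs along the iron's y. Round the iron: a tall cupboard fills the left back (from y = 0.25 leftward, x = 0.55 on), an air fryer 300 mm tall stands behind (x = 0.60 on).
- iron_upper (a joint): Opening angle of the upper half (same pan and grip) about the hinge: 0 = shut, 0.5 to 0.85 at the start. A hinge spring lifts it back to about 0.5 unless the catch holds it. At the thumb pad, 1 to 3 N bring it down to 0.05, where its steel tongue meets the catch; 10 to 15 N push it past, on to a hard stop at 0. Held by the catch it rests at about 0.01.
- thumb_pad (a point): Centre of the top face of the black ribbed thumb pad (46 x 21 mm) on the upper handle; moves with it; z square to the pad, away from the handle. Seen from the hinge axis it lies 225 mm along the handle and 27 mm square above that. With the iron shut it is 51 mm above the worktop, 150 mm along the iron's -x from its origin. Press here.
- iron_catch (a joint): Swing of the steel catch on the end of the lower handle (213 mm along -x from the iron's origin, 60 mm tall, small red release tab on top). 0 = upright, where a spring holds it; the tongue of the upper handle pushes it outward to about 0.17 in passing, then it snaps back over the tongue. Do not press on it.
- jam_jar: Jar of red jam with a white lid, 58 mm across, 100 mm tall; origin at the centre of its underside. Leave alone.
- butter: Yellow butter pack, 73 x 102 x 37 mm; origin at the centre of its underside. Leave alone.
- mug: White mug with blue stripes, 84 mm across, 101 mm tall; origin at the centre of its underside. Leave alone.
- fork: Steel table fork, 196 mm long, lying flat; origin at the centre of its underside. Leave alone.

How it is judged:
By the outcome, as a careful person would: the job done as asked, in the order asked, and still so for the second after the job is handed in, with the robot touching nothing.
It also fails if it takes over 32 s, if anything falls off the work surface, if the arm or the gripper's body presses on something with over 40 N, if the wrist force passes 120 N, or if a joint passes its speed limit or range.

### The arm

A 6-joint arm with a two-finger parallel gripper is mounted at the origin on a cart in front of the work surface, level with it; the furniture and walls round the work are solid. World frame = base frame: x ahead of the robot, y to its left, z up, the work surface at z = 0. Lengths are in m, angles in degrees, forces in N, time in s.
With the tool pointing down it reaches from about 0.275 to 1 m from the base axis. Payload 8.4 kg.
Tool frame: the origin (TCP) lies midway between the tips of the shut fingers; the grasp point (between the pads) lies 19 mm behind it (manip.grip_depth is the distance from the TCP to the grasp point, in m); z points along the fingers, y is the line along which they close (so a half turn about z gives the same grasp; the last joint's range is limited). The gripper opens to 85 mm and grips with 20 to 120 N. Pads are 22 mm wide; open, the fingers measure 114 mm over their backs; the gripper's body (76 mm by 85 mm) begins 54 mm behind the grasp point. The pads swing forward as they close: fully open they stand 13 mm farther back than shut.
Start: joints at [76.639, 20.225, 93.587, -0, 66.188, -0.138], TCP at [0.143, 0.608, 0.231] pointing down, gripper open.
Joint ranges: [-150.9, 150.9], [-52.94, 120.26], [3.33, 152.33], [-74.26, 254.26], [0, 154.13], [-172.89, 172.89]. Speed limits (degrees/s): [127.2, 127.2, 159.86, 180, 180, 180].

### API

Orientations are given as a 3x3 rotation matrix whose columns are the frame's x, y, z axes.
In Python, from bench import manip gives the robot as it stands. Calls block until the motion is done:
- manip.reach(position, orientation): joint-space move of the TCP to a pose.
- manip.servo_line(position, orientation=None, vel=0.15, f_stop=None): straight line of the TCP; orientation=None keeps the orientation; vel is the mean speed in m/s. With f_stop (N) it stops when the force on the tool has changed by that much, and returns True; else False.
- manip.goto_joints(angles): joint-space move.
- manip.set_gripper(opening): finger opening in m; the grip force is fixed at half the most; returns when the fingers have stopped.
- manip.sleep(seconds).
- manip.solve_ik(position, orientation): joint angles nearest the present ones, or None.
- manip.state(): the state.
- manip.grab_frame(name): name is "side" or "top"; returns the picture (420x560x3 uint8, red, green, blue); there is no depth.
- manip.camera_params(name): a dict with "mtx" (3x3 intrinsics, pixels), "cam_to_world" (4x4, takes a point from camera to world coordinates). Camera axes: x right, y down, z forward; pixel columns grow to the right and rows downward; lengths in m; the calibration is good to about 2 mm. A picture is of the moment at which its call begins. camera_params takes no time and is no camera call.
A pose or a line that the arm cannot do raises manip.Unreachable and nothing moves.
- manip.hand_in(): hands the job in; it is judged then, once.
The state is a dict: "t": time; "q": joint angles; "joint_velocities": joint speeds; "effort": joint torques, N m; "ee_pos": TCP position; "ee_rot": TCP orientation; "contact_force": force on the tool from outside, world axes, zero at the start; "wrist_torque": the same for the moment, N m; "opening": finger opening in m; "gripper_force": force on a finger pad.
Only numpy, scipy, OpenCV 4.12 (cv2) and the standard library are available. Lean on these libraries where they do the work, as an engineer would, in place of code of your own. Each camera call takes 0.05 s, during which the arm holds its last target. There are 200 camera calls.

## Working session

There is one attempt and no reset: what is moved stays moved. The work goes in short steps, each a Python script; the robot and the scene stay as the last script left them, time stands still between calls to the robot, and variables do not carry over. Pictures are saved under pics/ and viewed, at most 10 in all, crops included, and the job is handed in when it is done.

```bash
mkdir -p pics
cat > h.py <<'E'
import numpy as np, cv2
from bench import manip
def snap(n,f):
    im=manip.grab_frame(n); cv2.imwrite(f'pics/{f}.png',im[:,:,::-1]); return im
def ray(n,u,v):
    p=manip.camera_params(n); K=np.array(p['mtx']); T=np.array(p['cam_to_world'])
    d=T[:3,:3]@np.linalg.solve(K,[u,v,1.]); return T[:3,3],d/np.linalg.norm(d)
def onplane(n,u,v,z):
    o,d=ray(n,u,v); return o+d*(z-o[2])/d[2]
def cross(a,b):
    (o1,d1),(o2,d2)=ray(*a),ray(*b)
    s=np.linalg.lstsq(np.c_[d1,-d2],o2-o1,rcond=None)[0]
    p,q=o1+s[0]*d1,o2+s[1]*d2; return (p+q)/2,np.linalg.norm(p-q)
E
python3 - <<'E'
from h import *
a=snap('top','top0');b=snap('side','side0')
for n in('top','side'):
    T=np.array(manip.camera_params(n)['cam_to_world']);print(n,T.round(3).tolist())
E
```

```text
top [[0.092, -0.97, 0.225, 0.237], [-0.996, -0.089, 0.024, 0.135], [-0.003, -0.227, -0.974, 1.131], [0.0, 0.0, 0.0, 1.0]]
side [[0.938, -0.129, 0.322, 0.08], [-0.347, -0.373, 0.861, -0.991], [0.009, -0.919, -0.394, 0.6], [0.0, 0.0, 0.0, 1.0]]
```

View pics/top0.png

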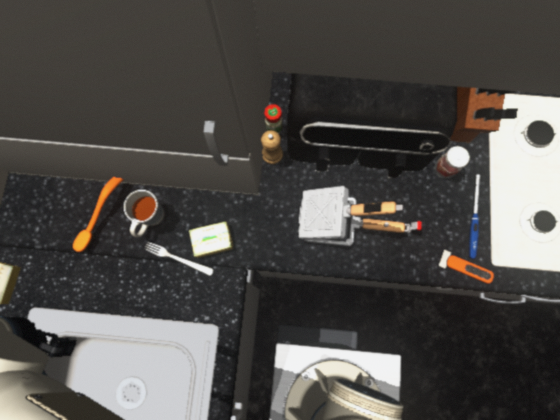

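View pics/side0.png

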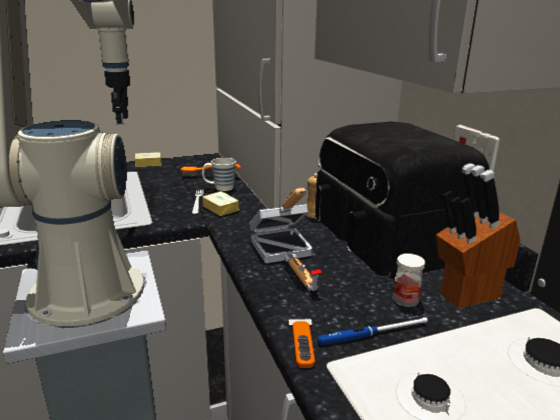

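The iron lies at top px ~(300–420, 185–245). Its hinge is on the left (+y), and the handles run right (−y) to the red catch tab at ~(419,225). In the side view the upper handle is raised at ~(293,198) and the tab is at ~(315,272). I'll zoom in.

Run:
```python
import cv2,numpy as np
a=cv2.imread('pics/top0.png')[170:260,285:435];b=cv2.imread('pics/side0.png')[175:305,235:340]
a=cv2.resize(a,None,fx=5,fy=5,interpolation=2);b=cv2.resize(b,None,fx=4.4,fy=4.4,interpolation=2)
cv2.imwrite('pics/ca.png',a);cv2.imwrite('pics/cb.png',b)
```

```text
(no output)
```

View pics/ca.png

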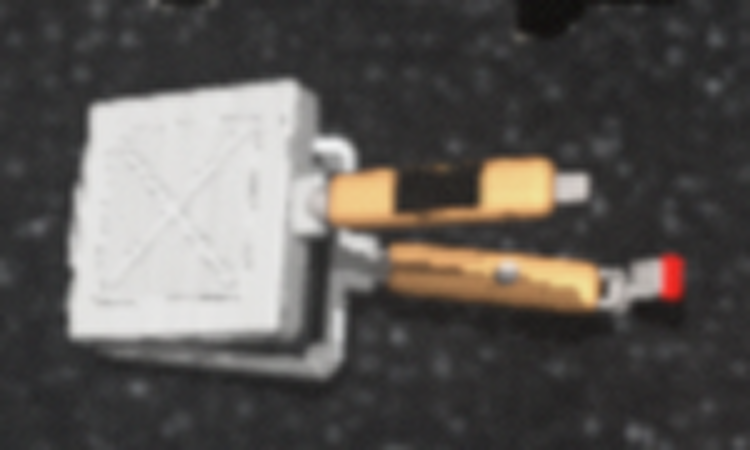

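View pics/cb.png

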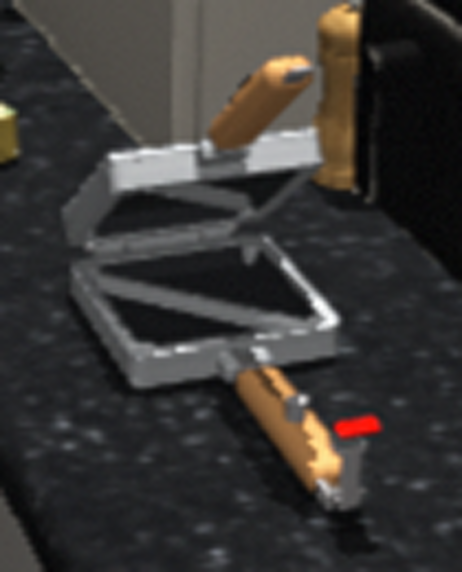

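Run:
```python
from h import *
t=lambda u,v:('top',285+u/5-.4,170+v/5-.4)
s=lambda u,v:('side',235+u/4.4-.4,175+v/4.4-.4)
tab,e=cross(t(671,277),s(358,427));print('tab',tab.round(4),e)
tip,e=cross(t(572,187),s(300,73));print('tip',tip.round(4),e)
for z in(.03,.045): 
    A,B=onplane(*t(92,103),z),onplane(*t(70,337),z);print('back',A.round(4),B.round(4),(A+B)/2,np.linalg.norm(A-B))
    print('ydir->xdir',np.degrees(np.arctan2(*(A-B)[[1,0]])))
C,D=onplane(*t(297,80),.12),onplane(*t(275,335),.12);print('front',np.degrees(np.arctan2(*(C-D)[[1,0]])),np.linalg.norm(C-D))
for z in(.15,.17,.19):print('pad',z,onplane(*t(437,187),z).round(4))
h1=onplane(*t(392,262),.02);h2=onplane(*t(597,282),.02);print('lower handle',h1,h2)
m=(A+B)/2
for p in(tab,tip,h1,h2):
  print(np.degrees(np.arctan2(p[1]-m[1],p[0]-m[0])),np.linalg.norm((p-m)[:2]))
```

```text
tab [ 0.4787 -0.1807  0.0591] 0.0006790621768832732
tip [ 0.4807 -0.0899  0.2154] 0.0008678706565727845
back [0.5527 0.1256 0.03  ] [0.4236 0.1265 0.03  ] [0.48814737 0.12604251 0.03      ] 0.12915982019847333
ydir->xdir -0.37628909454426673
back [0.5484 0.1257 0.045 ] [0.421  0.1266 0.045 ] [0.48473114 0.12615936 0.045     ] 0.12739973231185442
ydir->xdir -0.37628909454426074
front -1.1902910392789112 0.1297575819692467
pad 0.15 [ 0.4917 -0.0414  0.15  ]
pad 0.17 [ 0.4865 -0.0378  0.17  ]
pad 0.19 [ 0.4814 -0.0342  0.19  ]
lower handle [ 0.48173251 -0.04258221  0.02      ] [ 0.48080108 -0.15262936  0.02      ]
-91.12763248015584 0.3069022590398571
-91.07017920198896 0.21606246077712746
-91.01807212776765 0.16876821555087768
-90.80764151177222 0.2788164157826329
```

```bash
cat >> h.py <<'E'
ang=np.radians(-90.8); hd=np.array([np.cos(ang),np.sin(ang),0]); Z=np.array([0,0,1.])
H=np.array([0.4815,0.117,0.024])-0*hd; H[0]=0.4805+(-hd[0])*0.226
def pose(a,lift=0,sg=1):
    u=hd*np.cos(a)+Z*np.sin(a); n=-hd*np.sin(a)+Z*np.cos(a)
    p=H+.225*u+(.027+lift)*n; y=sg*u; z=-n
    return p,np.c_[np.cross(y,z),y,z]
E
python3 - <<'E'
from h import *
print(manip.state()['ee_rot'],pose(0)[0],pose(.7)[0])
for sg in(1,-1):
  for a,l in((.85,.03),(.7,0),(.4,0),(0,-.004)):
    q=manip.solve_ik(*pose(a,l,sg));print(sg,a,None if q is None else np.round(q))
D=np.array(manip.state()['ee_rot'])
for p in((.1,.42,.35),(.38,.15,.38)):print(manip.solve_ik(p,D))
E
```

```text
[[-9.73480207e-01  2.28771033e-01 -3.18884962e-04]
 [ 2.28771254e-01  9.73479445e-01 -1.21796389e-03]
 [ 3.17930978e-05 -1.25861545e-03 -9.99999207e-01]] [ 0.48051396 -0.10797807  0.051     ] [ 0.48149556 -0.03768054  0.18959972]
1 0.85 [ 29.  22. 108. -41.  82. 138.]
1 0.7 [ 21.  20. 113. -40.  70. 133.]
1 0.4 [  6.  17. 116. -29.  53. 116.]
1 0 [-13.  24. 118.  -0.  38.  78.]
-1 0.85 [ 29.  22. 108. -41.  82. -42.]
-1 0.7 [ 21.  20. 113. -40.  70. -47.]
-1 0.4 [  6.  17. 116. -29.  53. -64.]
-1 0 [ -13.   24.  118.   -0.   38. -102.]
[ 7.64073603e+01 -3.66206363e+00  1.06667730e+02  1.39389431e-03
  7.70664573e+01 -3.68212568e-01]
[ 2.13795280e+01 -7.10799978e+00  1.06099498e+02 -5.90402743e-02
  8.10509595e+01 -5.53865264e+01]
```

```bash
cat >> h.py <<'E'
def pose2(a,lift=0,k=.5,sg=1):
    p=pose(a,lift)[0]; b=k*a; u=hd*np.cos(b)+Z*np.sin(b); z=hd*np.sin(b)-Z*np.cos(b)
    x=sg*u; return p,np.c_[x,np.cross(z,x),z]
E
python3 - <<'E'
from h import *
for sg in(1,-1):
  for a,l in((.85,.06),(.7,0),(.4,0),(0,-.004)):
    q=manip.solve_ik(*pose2(a,l,sg=sg));print(sg,a,None if q is None else np.round(q))
D=np.array(manip.state()['ee_rot'])
manip.set_gripper(0.0)
manip.reach((.1,.42,.35),D)
sg=min((1,-1),key=lambda s:abs(manip.solve_ik(*pose2(.85,.06,sg=s))[5]-manip.state()['q'][5]))
manip.reach(*pose2(.85,.06,sg=sg))
s=manip.state();print(sg,s['t'],s['ee_pos'],s['contact_force'])
snap('top','t1');snap('side','s1')
a=cv2.imread('pics/t1.png')[100:260,260:440];b=cv2.imread('pics/s1.png')[130:310,200:380]
cv2.imwrite('pics/c1.png',np.hstack([cv2.resize(i,(400,int(400*i.shape[0]/i.shape[1])))[:355] for i in(a,b)]))
E
```

```text
1 0.85 [  20.   11.  108.  -24.   72. -150.]
1 0.7 [   9.   13.  113.  -23.   60. -157.]
1 0.4 [  -2.   15.  116.  -15.   50. -171.]
1 0 [-13.  24. 118.  -0.  38. 168.]
-1 0.85 [ 20.  11. 108. -24.  72.  30.]
-1 0.7 [  9.  13. 113. -23.  60.  23.]
-1 0.4 [ -2.  15. 116. -15.  50.   9.]
-1 0 [-13.  24. 118.  -0.  38. -12.]
-1 3.75 [0.48250829 0.03461322 0.25061378] [ 0.24895081 -0.55443644  0.8011474 ]
```

View pics/c1.png

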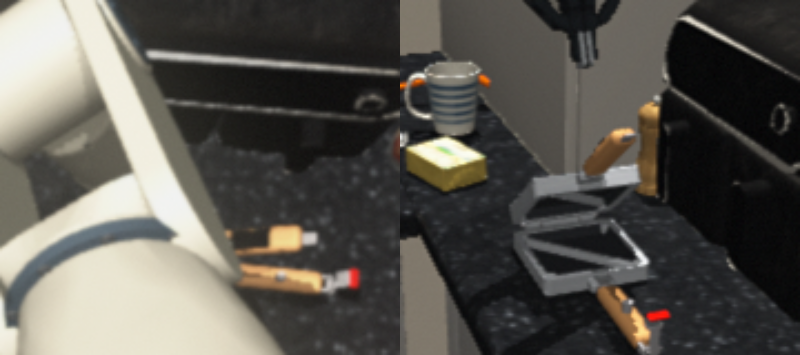

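The fingers (crop right, ~(583,60)) hang above the upper handle with room to spare. I'll run down the arc, then press.

Run:
```python
from h import *
P=lambda a,l=0:pose2(a,l,sg=-1)
manip.servo_line(*P(.85,.012),vel=.12)
for a in(.7,.55,.4,.27,.15):
    hit=manip.servo_line(*P(a),vel=.1,f_stop=20); s=manip.state()
    print(a,hit,s['t'],np.round(s['ee_pos'],4),np.round(s['contact_force'],1))
    if hit: break
snap('side','s2');b=cv2.imread('pics/s2.png')[160:310,200:380]
cv2.imwrite('pics/c2.png',cv2.resize(b,None,fx=3.5,fy=3.5))
```

```text
0.7 False 5.0083 [ 0.4818 -0.0376  0.19  ] [ 0.1  1.1 -0.9]
0.55 False 5.5 [ 0.4813 -0.0606  0.1649] [ 0.3 -0.2  0.7]
0.4 False 5.9917 [ 0.481  -0.0796  0.1368] [0.2 0.1 0.3]
0.27 False 6.4333 [ 0.4807 -0.0925  0.1104] [-0.4 -0.6  1.2]
0.15 False 6.8583 [ 0.4806 -0.1013  0.0847] [ 0.1 -0.2  0.7]
```

View pics/c2.png

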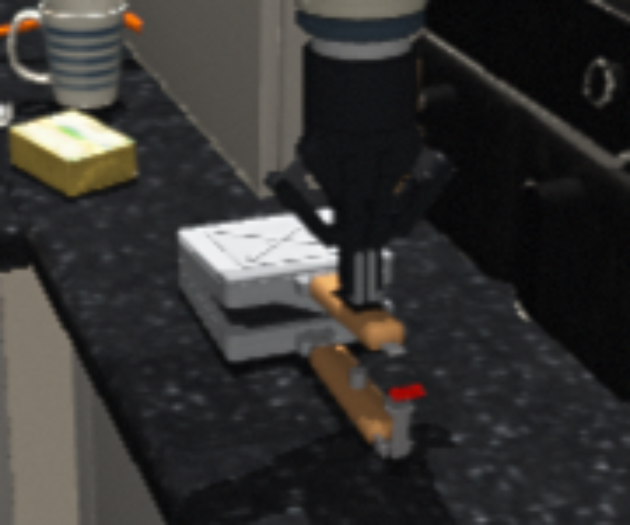

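The fingertips (~(365,300)) sit on the thumb pad, and the upper handle follows them down toward the catch at (400,400). Next is the press past the catch.

Run:
```python
from h import *
P=lambda a,l=0:pose2(a,l,sg=-1)
manip.servo_line(*P(.07),vel=.08,f_stop=20)
s=manip.state();print(s['t'],np.round(s['ee_pos'],4),np.round(s['contact_force'],1))
h=manip.servo_line(*P(0,-.008),vel=.02,f_stop=26)
s=manip.state();print(h,s['t'],np.round(s['ee_pos'],4),np.round(s['contact_force'],1))
p,R=P(0,-.0)
manip.servo_line(np.array(s['ee_pos'])+[0,0,.03],vel=.08)
s=manip.state();print(s['t'],np.round(s['contact_force'],1))
manip.servo_line(np.array(s['ee_pos'])+[0,0,.15],vel=.2)
manip.sleep(.3)
snap('side','s3');b=cv2.imread('pics/s3.png')[200:310,220:350]
cv2.imwrite('pics/c3.png',cv2.resize(b,None,fx=4.5,fy=4.5,interpolation=2));print(manip.state()['t'])
```

```text
7.2833 [ 0.4805 -0.1055  0.067 ] [-0.3 -0.6  1. ]
True 8.1083 [ 0.481  -0.1073  0.051 ] [-3.2  1.6 12.5]
8.6417 [-0.2 -0.2  0.4]
9.8917
```

View pics/c3.png

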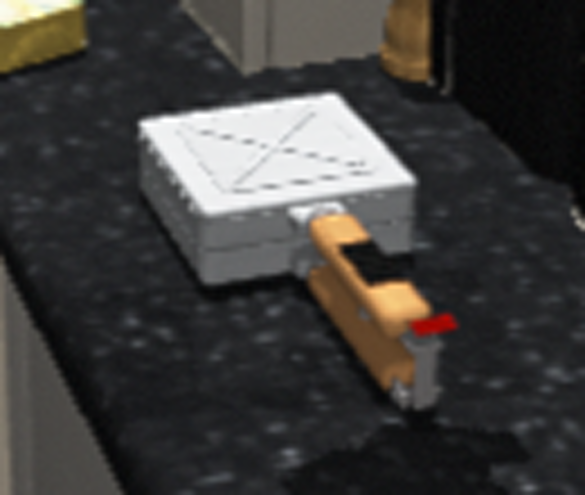

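The iron stays shut with the tool clear of it: the pans meet and the tongue is under the catch by the red tab (435,324).

```bash
python3 -c "
from bench import manip
print(manip.hand_in())"
```

```text
the job is handed in; nothing more can be done
None
```

The toastie iron is pressed shut and the catch is holding it; the arm has let go and is clear, the iron is about where it stood, nothing else was touched, and I handed the job in at about 10 s.

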